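Find the parts case that rattles and show it to the label reader

ROBOT

A 6-joint arm with a two-finger parallel gripper is mounted at the origin on a cart in front of the work surface, level with it; the furniture and walls round the work are solid. World frame = base frame: x ahead of the robot, y to its left, z up, the work surface at z = 0. Lengths are in m, angles in rad, forces in N, time in s.
With the tool pointing down it reaches from about 0.275 to 0.825 m from the base axis. Payload 4.9 kg.
Tool frame: the origin (TCP) lies midway between the tips of the shut fingers; the grasp point (between the pads) lies 19 mm behind it (bot.grip_depth is the distance from the TCP to the grasp point, in m); y points along the fingers, x is the direction in which the jaws open and shut, and the axes are right-handed (so a half turn about y gives the same grasp; the last joint's range is limited). The gripper opens to 85 mm and grips with 20 to 120 N. Pads are 22 mm wide; open, the fingers measure 114 mm over their backs; the gripper's body (76 mm by 85 mm) begins 54 mm behind the grasp point. The pads swing forward as they close: fully open they stand 13 mm farther back than shut.
Start: joints at [1.065, 0.326, -0.193, 1.052, 0, 1.437], TCP at [0.2, 0.512, 0.231] pointing down, gripper open.
Joint ranges: [-2.65, 2.65], [-0.97, 1.79], [-1.3, 1.35], [-1.93, 2.1], [-1.47, 1.37], [-3.14, 3.14]. Speed limits (rad/s): [2.57, 2.57, 3.14, 3.14, 3.14, 3.14].

INTERFACE

Orientations are given as a unit quaternion [w, x, y, z].
In Python, from cell import bot gives the robot as it stands. Calls block until the motion is done:
- bot.move_pose(position, orientation): joint-space move of the TCP to a pose.
- bot.move_linear(position, speed=0.15, rotation=None, until_force=None): straight line of the TCP; rotation=None keeps the orientation; speed is the mean speed in m/s. With until_force (N) it stops when the force on the tool has changed by that much, and returns True; else False.
- bot.goto_joints(angles): joint-space move.
- bot.set_gripper(opening, grasp_force=None): opening from 0.0 (shut) to 1.0 (fully open); grasp_force is the grip in N (None keeps the last); returns when the fingers have stopped.
- bot.wait(seconds).
- bot.solve_ik(position, orientation): joint angles nearest the present ones, or None.
- bot.camera(name): name is "side" or "top" or "wrist"; returns the picture (400x640x3 uint8, red, green, blue); there is no depth.
- bot.calibration(name): a dict with "mtx" (3x3 intrinsics, pixels), "extrinsics" (4x4, takes a point from world to camera coordinates); the wrist camera has in their place "hand_eye" (4x4, takes a point from camera to tool coordinates, whose origin is the TCP and whose axes are the tool frame's). Camera axes: x right, y down, z forward; pixel columns grow to the right and rows downward; lengths in m; the calibration is good to about 2 mm. The wrist camera is an equidistant fisheye: a pixel r from the principal point sees the ray r / f radians off the axis. A picture is of the moment at which its call begins: read the wrist's pose just before it. calibration takes no time and is no camera call.
A pose or a line that the arm cannot do raises bot.PlanningError and nothing moves.
- bot.close_job(): hands the job in, once; it reports no verdict.
Trained networks look in the newest picture that a camera, given by its name, has taken for a name from the list of things; names that differ only in an ending like _2 or _b are one class to them, and where a whole thing is asked for, a point or a joint stands for the part that bears it (a point fixed in the world has none). Each returns a list of dicts, best first, with "confidence" (0 to 1); they miss things now and then, are a little off and sometimes report something else, mostly with a low value. They report only what shows in the picture. A call takes as long as a camera call. They do not tell look-alikes from the thing itself.
- bot.search_frame(camera, thing): "bbox" ([left, top, width, height] in pixels, round what is visible of it).
Readings, each from a call of its own:
- bot.read_clock(): time.
- bot.read_joint_positions(): joint angles.
- bot.read_joint_vel(): joint speeds.
- bot.read_joint_efforts(): joint torques, N m.
- bot.read_position(): TCP position.
- bot.read_tool_rot(): TCP orientation.
- bot.read_ft_force(): force on the tool from outside, world axes, zero at the start.
- bot.read_moment(): the same for the moment, N m.
- bot.read_gripper_width(): opening from 0.0 (shut) to 1.0 (fully open).
Only numpy, scipy, OpenCV 4.12 (cv2) and the standard library are available. Lean on these libraries where they do the work, as an engineer would, in place of code of your own. Each camera call takes 0.05 s, during which the arm holds its last target.

TASK

One of the three sealed grey parts cases has a part loose inside: pick them up one at a time and shake each lengthwise, clear of the bench, until one rattles, putting every silent one back down where it stood without dropping it. Hold the rattling case up to the label reader, level and still, one label end squarely facing the middle of the reader's window with a gap of about 7 cm, and finish while still holding it there. Do not touch the reader or disturb the other things on the bench.

Things in the scene. Friction and masses are not known exactly. Their poses are not given: they have to be found in the camera images.
- case_a: one of three outwardly identical sealed grey parts cases: flat box 110 mm long (own x) x 56 wide (own y) x 44 high, clasps on one long side, blank label card on each short end; origin at the centre of its underside, z up. Lid stays shut. About 0.5 kg. Stands on the bench; may be gripped across its width. The letters a, b, c say nothing about the contents
- case_b: outwardly the same as case_a. In two of the three cases everything is fixed tight; in the remaining one (any of a, b, c) a steel part of 0.3 kg is loose: it slides up to 20 mm either way along the case's length and about 6 mm crosswise and upward when the case is shaken or tipped, and knocks at the ends
- case_c: outwardly the same as case_a. In whichever case rattles, the loose part stays at the end it slid to while the case is level and still, so that the balance about the grip differs by some 0.1 N m between its two end positions; a silent case shows no such shift
- reader: bench label reader, fixed: round dark foot 92 mm across, thin post, grey box head 70 mm wide, 60 mm deep, spanning 102 to 158 mm above the underside of its foot, which stands on a 2 mm steel sheet. Origin at the centre of the foot's underside; the head's window looks along the body's own -x
- reader_window (a point): centre of the dark window on the reader's head, 132 mm above the bench; axes as the reader's: it looks along its own -x (towards the robot's side), y across, z up
- sanding_block: cork sanding block, 66 x 110 x 29 mm, bystander; origin under its centre
- tape_measure: yellowish pocket tape measure, 62 x 81 x 33 mm, bystander; origin under its centre
- spanner: steel spanner, 159 mm long (own y), 8 mm thick, bystander; origin under its centre
- g_clamp: blue G-clamp lying flat, 136 x 102 x 20 mm, bystander, heavy; origin under its centre
- loose_slide (a joint): how far (m) the loose part lies from the middle along the length of its case, -0.02 to 0.02, in whichever case it is; changes only when that case is shaken, jerked or tipped
Things that resemble listed ones, but are neither listed nor needed, are in the scene too. Leave any turquoise look-alike of the case_a alone.

How it is judged:
By the outcome, as a careful person would: the job done as asked, in the order asked, and still so for the second after the job is handed in, while the arm keeps its last pose, push and grip.
It also fails if it takes over 72 s, if anything falls off the work surface, if the arm or the gripper's body presses on something with over 40 N, if the wrist force passes 120 N, or if a joint passes its speed limit or range.

## Working session

There is one attempt and no reset: what is moved stays moved. The work goes in short steps, each a Python script; the robot and the scene stay as the last script left them, time stands still between calls to the robot, and variables do not carry over. Pictures are saved under pics/ and viewed, and the job is handed in when it is done.

```bash
mkdir -p pics; ls
python3 - <<'E'
from cell import bot
import cv2,numpy as np
for n in ["top","side"]:
    im=bot.camera(n); cv2.imwrite(f"pics/{n}0.png",im[:,:,::-1])
    c=bot.calibration(n); print(n,c["mtx"].tolist(),np.round(c["extrinsics"],4).tolist())
    for t in ["case_a","reader","reader_window","sanding_block","tape_measure","spanner","g_clamp"]:
        print(t,[( [round(v) for v in d["bbox"]],round(d["confidence"],2)) for d in bot.search_frame(n,t)])
print(bot.read_clock(),bot.calibration("wrist"),bot.read_tool_rot())
E
```

```text
pics
top [[433.1836366179637, 0.0, 324.3450253665221], [0.0, 433.1836366179637, 200.36217036993895], [0.0, 0.0, 1.0]] [[0.007, -0.9997, 0.0235, -0.1172], [-0.9947, -0.0094, -0.102, 0.5817], [0.1022, -0.0227, -0.9945, 1.3773], [0.0, 0.0, 0.0, 1.0]]
case_a [([317, 166, 33, 23], 0.98), ([338, 207, 32, 36], 0.84), ([216, 180, 24, 35], 0.74)]
reader [([399, 164, 34, 29], 0.81)]
reader_window [([399, 160, 36, 37], 0.63)]
sanding_block [([391, 227, 35, 29], 0.63)]
tape_measure [([261, 143, 28, 22], 0.97)]
spanner [([315, 261, 48, 6], 0.76), ([390, 228, 35, 29], 0.25)]
g_clamp [([205, 248, 28, 45], 0.82)]
side [[401.86145776719746, 0.0, 325.5492250114438], [0.0, 401.86145776719746, 202.614665888883], [0.0, 0.0, 1.0]] [[0.9716, -0.2355, 0.0245, -0.5564], [-0.0937, -0.4774, -0.8737, 0.1122], [0.2174, 0.8465, -0.4859, 1.0642], [0.0, 0.0, 0.0, 1.0]]
case_a [([353, 225, 35, 35], 0.91), ([295, 242, 50, 35], 0.88), ([309, 198, 39, 29], 0.87), ([302, 177, 33, 17], 0.74)]
reader [([384, 245, 49, 88], 0.89)]
reader_window [([388, 246, 43, 86], 0.67)]
sanding_block [([297, 296, 38, 53], 0.93)]
tape_measure [([302, 178, 33, 15], 0.65)]
spanner [([260, 246, 16, 36], 0.75)]
g_clamp [([223, 181, 28, 22], 0.57)]
0.8 {'mtx': array([[309.70691629,   0.        , 318.58457209],
       [  0.        , 309.70691629, 202.57650227],
       [  0.        ,   0.        ,   1.        ]]), 'hand_eye': array([[ 9.99999162e-01, -1.18895445e-03,  5.12223692e-04,
        -2.88002445e-04],
       [-8.41417371e-04, -2.96210108e-01,  9.55122434e-01,
        -1.41562651e-01],
       [-9.83871235e-04, -9.55122065e-01, -2.96210860e-01,
         7.64865334e-02],
       [ 0.00000000e+00,  0.00000000e+00,  0.00000000e+00,
         1.00000000e+00]])} [ 0.58382501 -0.58379216 -0.39897417  0.39894194]
```

Run:
```python
import cv2
t=cv2.imread("pics/top0.png"); c=t[120:310,180:450]; cv2.imwrite("pics/top0c.png",cv2.resize(c,None,fx=2.9,fy=2.9,interpolation=cv2.INTER_CUBIC))
t=cv2.imread("pics/side0.png"); c=t[160:360,200:460]; cv2.imwrite("pics/side0c.png",cv2.resize(c,None,fx=3,fy=3,interpolation=cv2.INTER_CUBIC))
```

```text
(no output)
```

View pics/top0c.png

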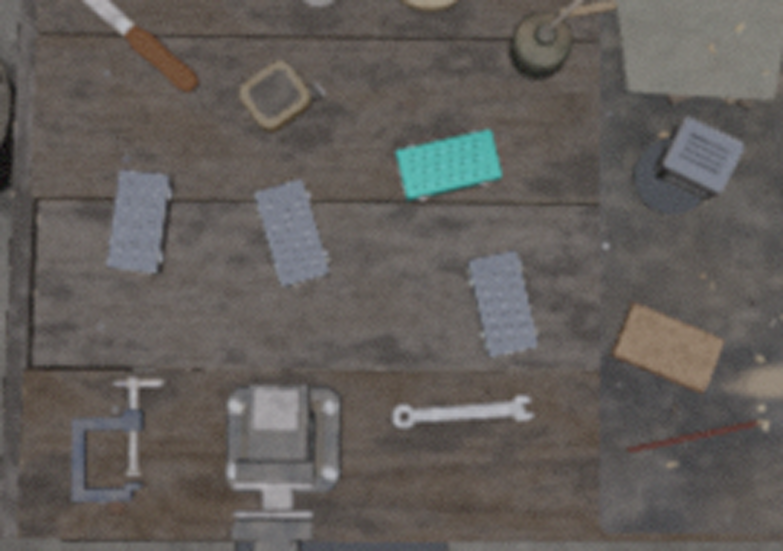

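View pics/side0c.png

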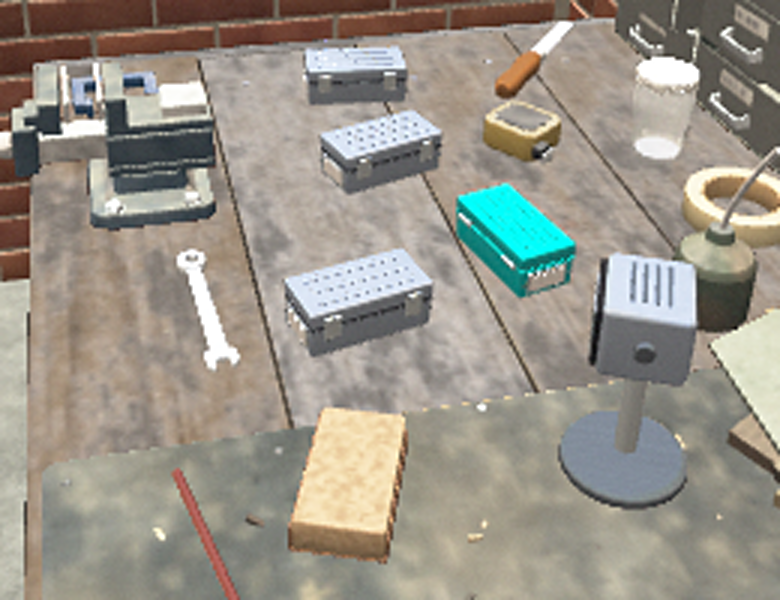

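View pics/top0.png

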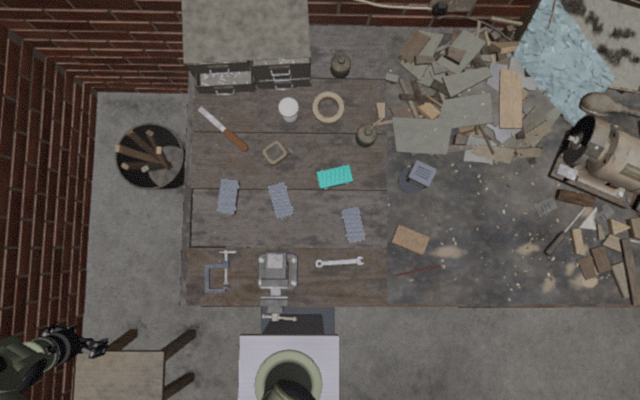

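View pics/side0.png

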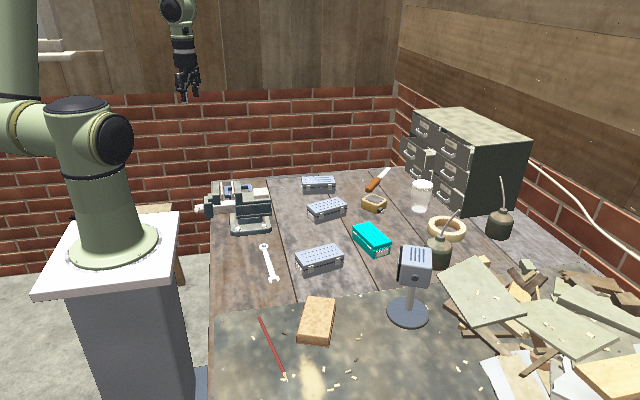

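Candidates in the top view: grey cases at (228,197), (280,201) and (353,224). The turquoise look-alike at (334,177) stays untouched. The vise, sanding block and the rest are clearly different. Next I turn these into positions.

```bash
cat > h.py <<'E'
import cv2,numpy as np
from scipy.spatial.transform import Rotation as Ro
def unproj(cal,uv,z):
    K=cal["mtx"];E=cal["extrinsics"];R=E[:3,:3];t=E[:3,3];C=-R.T@t
    uv=np.atleast_2d(uv).astype(float)
    d=np.c_[(uv[:,0]-K[0,2])/K[0,0],(uv[:,1]-K[1,2])/K[1,1],np.ones(len(uv))]@R
    return C+d*((z-C[2])/d[:,2])[:,None]
def proj(cal,P):
    K=cal["mtx"];E=cal["extrinsics"];p=np.atleast_2d(P)@E[:3,:3].T+E[:3,3]
    return np.c_[K[0,0]*p[:,0]/p[:,2]+K[0,2],K[1,1]*p[:,1]/p[:,2]+K[1,2]]
def quat(ax_x,ax_y):   # tool x (jaw) and tool y (approach)
    M=np.c_[ax_x,ax_y,np.cross(ax_x,ax_y)]
    q=Ro.from_matrix(M).as_quat(); return np.array([q[3],q[0],q[1],q[2]])
def qmat(q): return Ro.from_quat([q[1],q[2],q[3],q[0]]).as_matrix()
def wproj(cal,T,P):  # T: tool pose 4x4
    H=T@cal["hand_eye"];p=(np.atleast_2d(P)-H[:3,3])@H[:3,:3]
    th=np.arctan2(np.hypot(p[:,0],p[:,1]),p[:,2]);ph=np.arctan2(p[:,1],p[:,0]);f=cal["mtx"][0,0]
    return np.c_[cal["mtx"][0,2]+f*th*np.cos(ph),cal["mtx"][1,2]+f*th*np.sin(ph)]
def wunproj(cal,T,uv,z):
    H=T@cal["hand_eye"];uv=np.atleast_2d(uv).astype(float)
    a=(uv-[cal["mtx"][0,2],cal["mtx"][1,2]])/cal["mtx"][0,0];th=np.linalg.norm(a,axis=1)+1e-12
    d=np.c_[np.sin(th)[:,None]*a/th[:,None],np.cos(th)]@H[:3,:3].T
    C=H[:3,3];return C+d*((z-C[2])/d[:,2])[:,None]
def pose(bot):
    T=np.eye(4);T[:3,3]=bot.read_position();T[:3,:3]=qmat(bot.read_tool_rot());return T
E
python3 - <<'E'
from h import *
from cell import bot
cal=bot.calibration("top")
im=cv2.imread("pics/top0.png").astype(int)
E=cal["extrinsics"];print("cam",-E[:3,:3].T@E[:3,3])
for b in [(216,180,24,35),(268,181,26,38),(338,207,32,36)]:
    x,y,w,h=b;x-=5;y-=3;w+=10;h+=6
    c=im[y:y+h,x:x+w]; m=((c[:,:,0]-c[:,:,2])>8).astype(np.uint8)
    m=cv2.morphologyEx(cv2.resize(m*255,None,fx=4,fy=4,interpolation=cv2.INTER_CUBIC),cv2.MORPH_OPEN,np.ones((9,9)))>127
    n,l,s,ce=cv2.connectedComponentsWithStats(m.astype(np.uint8));k=1+s[1:,4].argmax()
    p=np.argwhere(l==k)[:,::-1]/4-.375+[x,y]
    P=unproj(cal,p,0.044)[:,:2]
    r=cv2.minAreaRect(P.astype(np.float32)*1000);print(b,r,P.mean(0))
# reader head top corners in crop
c=np.array([(690,117),(744,153),(720,196),(662,160)])/2.9+[180,120]
P=unproj(cal,c,0.160);print(P,P.mean(0),np.linalg.norm(np.diff(P,axis=0),axis=1))
for d in np.diff(P,axis=0):print(np.degrees(np.arctan2(d[1],d[0])))
for n,b in dict(sand=(408,241),tape=(275,154),span=(339,264),clamp=(219,270),turq=(333,177)).items(): print(n,unproj(cal,b,0.02))
E
```

```text
cam [ 0.43863795 -0.08041159  1.4318563 ]
(216, 180, 24, 35) ((592.9656982421875, 199.82859802246094), (54.985923767089844, 109.35546875), 83.7645263671875) [0.5924051 0.1998349]
(268, 181, 26, 38) ((581.2529907226562, 30.07484245300293), (109.5621566772461, 56.33333969116211), 17.435077667236328) [0.58112786 0.02967566]
(338, 207, 32, 36) ((505.0425720214844, -204.74749755859375), (108.91889953613281, 55.934730529785156), 12.262542724609375) [ 0.50498693 -0.20481788]
[[ 0.69251804 -0.38905205  0.16      ]
 [ 0.65548879 -0.44446075  0.16      ]
 [ 0.61052199 -0.41877839  0.16      ]
 [ 0.64727085 -0.35940589  0.16      ]] [ 0.65144992 -0.40292427  0.16      ] [0.066643   0.05178414 0.0698253 ]
-123.75453677797226
150.26755906663516
58.24438719126325
sand [[ 0.45311346 -0.38641696  0.02      ]]
tape [[0.73622717 0.05154334 0.02      ]]
span [[ 0.37749792 -0.16144875  0.02      ]]
clamp [[0.35615151 0.22360097 0.02      ]]
turq [[ 0.66144823 -0.1406412   0.02      ]]
```

```bash
cat >> h.py <<'E'
D=np.array([0,0,-1.])
def gq(yaw): # case length axis yaw (rad) -> tool quat, jaw across width, camera toward -length
    return quat(np.array([-np.sin(yaw),np.cos(yaw),0]),D)
CS={1:(0.593,0.200,np.radians(-6.2)),2:(0.581,0.030,np.radians(17.4)),3:(0.505,-0.205,np.radians(12.3))}
E
python3 - <<'E'
from h import *
from cell import bot
for k,(x,y,a) in CS.items():
    for s in (0,np.pi):
        print(k,s,[None if j is None else np.round(j,2) for z in (0.007,0.2) for j in [bot.solve_ik([x,y,z],gq(a+s))]])
for s in (0,np.pi): print('R',bot.solve_ik([.52,-.32,.12],gq(np.radians(-31.5)+s)))
x,y,a=CS[1]
bot.move_pose([x,y,0.16],gq(a)); print(bot.read_clock())
T=pose(bot);cal=bot.calibration("wrist");im=bot.camera("wrist")[:,:,::-1].copy();cv2.imwrite("pics/w1raw.png",im)
np.save("w1T.npy",T)
for (cx,cy,ca) in CS.values():
  for z in (0.044,):
    c,s=np.cos(ca),np.sin(ca)
    q=[[cx+u*c-v*s,cy+u*s+v*c,z] for u,v in ((.055,.028),(.055,-.028),(-.055,-.028),(-.055,.028))]
    cv2.polylines(im,[np.round(wproj(cal,T,q)).astype(int)],True,(0,0,255),1)
cv2.imwrite("pics/w1.png",im);print(bot.read_ft_force(),bot.read_moment())
E
```

```text
1 0 [array([ 0.21,  0.68, -0.23,  0.65,  0.  ,  0.32]), array([ 0.21,  0.49, -0.03,  1.06,  0.  ,  0.32])]
1 3.141592653589793 [array([ 0.21,  0.68, -0.23,  0.65,  0.  , -2.83]), array([ 0.21,  0.49, -0.03,  1.06,  0.  , -2.83])]
2 0 [array([-0.08,  0.62, -0.36,  0.59,  0.  , -0.38]), array([-0.08,  0.41, -0.16,  1.01,  0.  , -0.38])]
2 3.141592653589793 [array([-0.08,  0.62, -0.36,  0.59,  0.  ,  2.76]), array([-0.08,  0.41, -0.16,  1.01,  0.  ,  2.76])]
3 0 [array([-0.52,  0.57, -0.47,  0.53,  0.  , -0.74]), array([-0.52,  0.34, -0.26,  0.97,  0.  , -0.74])]
3 3.141592653589793 [array([-0.52,  0.57, -0.47,  0.53,  0.  ,  2.41]), array([-0.52,  0.34, -0.26,  0.97,  0.  ,  2.41])]
R [-0.67249124  0.5261949  -0.1811187   0.86348272  0.         -0.12271252]
R [-0.67249124  0.5261949  -0.1811187   0.86348272  0.          3.01888013]
2.6417
[1.34557482 0.11553939 0.73750797] [-0.00445511  0.00878613  0.03687811]
```

View pics/w1.png

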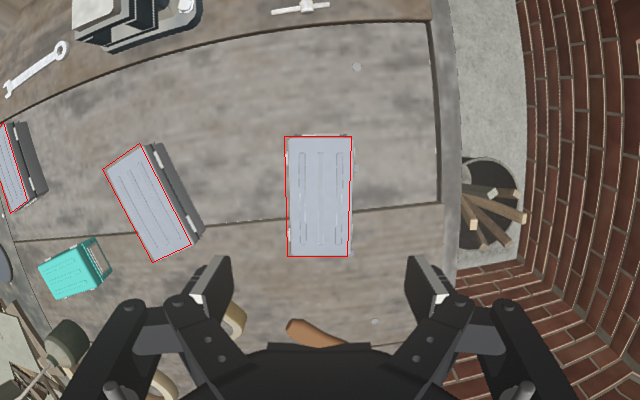

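The outlines predicted from the top view lie on the cases in the wrist picture; case 1 is centred at (319,195). So I grip case 1, lift it and shake it.

```bash
cat >> h.py <<'E'
def med(bot,n=5):
    f=[];m=[]
    for _ in range(n):
        f.append(bot.read_ft_force());m.append(bot.read_moment());bot.wait(0.02)
    return np.mean(f,0),np.mean(m,0)
def grab(bot,k,force=90):
    x,y,a=CS[k]
    bot.move_linear([x,y,0.008],speed=0.2)
    bot.set_gripper(0.0,grasp_force=force)
    print("width",bot.read_gripper_width(),"z",bot.read_position())
    p=np.array(bot.read_position()); np.save(f"g{k}.npy",p)
    bot.move_linear([p[0],p[1],p[2]+0.11],speed=0.2)
def shake(bot,k,sp=0.4,amp=0.03,n=3):
    x,y,a=CS[k];L=np.array([np.cos(a),np.sin(a),0]);W=np.array([-np.sin(a),np.cos(a),0])
    p=np.load(f"g{k}.npy")+[0,0,0.11]
    bot.wait(0.2);f,m=med(bot);print("lift F",np.round(f,2),"M",np.round(m,3),"MW %.3f"%(m@W))
    for i in range(n):
        for s in (1,-1):
            bot.move_linear(p+s*amp*L,speed=sp)
            if i>0 and i<n:
                bot.wait(0.2);f,m=med(bot);print(s,"Fz %.2f"%f[2],"MW %.3f"%(m@W),"ML %.3f"%(m@L))
    bot.move_linear(p,speed=0.15)
    print("width",bot.read_gripper_width(),"t",bot.read_clock())
E
python3 - <<'E'
from h import *
from cell import bot
grab(bot,1); print(bot.read_clock())
shake(bot,1)
E
```

```text
width 0.6401781717131924 z [0.59461698 0.20110615 0.01012938]
4.7
lift F [-0.22  0.17 -4.94] M [-0.003 -0.014 -0.012] MW -0.015
1 Fz -4.90 MW 0.010 ML 0.001
-1 Fz -5.41 MW -0.016 ML -0.009
1 Fz -5.16 MW -0.015 ML 0.019
-1 Fz -4.73 MW 0.022 ML 0.025
width 0.642017324241865 t 8.2167
```

Case 1 stayed silent: the moment stayed near 0 at both ends. I put it back at the commanded grasp pose.

```bash
cat >> h.py <<'E'
def putback(bot,k):
    x,y,a=CS[k]
    bot.move_linear([x,y,0.03],speed=0.2); print("pre",bot.read_position())
    r=bot.move_linear([x,y,0.008],speed=0.05,until_force=6)
    bot.wait(0.1)
    print("contact",r,bot.read_position(),bot.read_ft_force())
    return r
E
python3 - <<'E'
from h import *
from cell import bot
putback(bot,1);print(bot.read_clock())
E
```

```text
pre [0.59315124 0.20019297 0.03055388]
contact True [0.59359367 0.20012936 0.01016089] [-1.41975646 -0.78843236  4.381491  ]
9.3583
```

Run:
```python
from h import *
from cell import bot
bot.set_gripper(1.0)
x,y,a=CS[1]
bot.move_linear([x,y,0.13],speed=0.25)
x,y,a=CS[2]
bot.move_pose([x,y,0.13],gq(a)); print(bot.read_clock())
T=pose(bot);cal=bot.calibration("wrist");im=bot.camera("wrist")[:,:,::-1].copy();top=bot.camera("top")[:,:,::-1]
for (cx,cy,ca) in CS.values():
    c,s=np.cos(ca),np.sin(ca)
    q=[[cx+u*c-v*s,cy+u*s+v*c,.044] for u,v in ((.055,.028),(.055,-.028),(-.055,-.028),(-.055,.028))]
    cv2.polylines(im,[np.round(wproj(cal,T,q)).astype(int)],True,(0,0,255),1)
cv2.imwrite("pics/w2.png",im)
cv2.imwrite("pics/top2.png",top)
```

```text
11.125
```

View pics/w2.png

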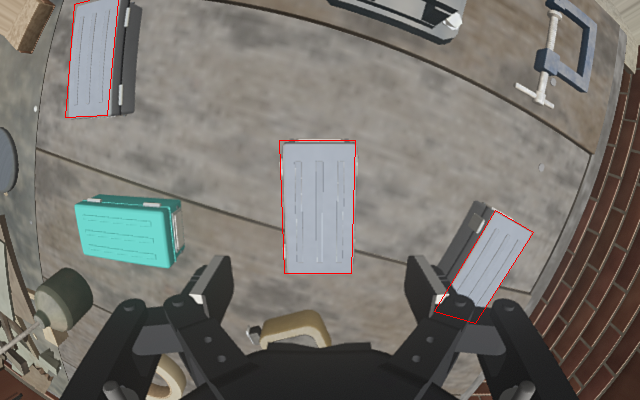

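Case 1 stands on its original outline (around (485,265)) and case 2 is centred at (318,207). Case 2 is next.

Run:
```python
from h import *
from cell import bot
grab(bot,2); print(bot.read_clock())
shake(bot,2)
```

```text
width 0.6386542590852362 z [0.58237722 0.03034156 0.00989308]
13.0833
lift F [ 0.15  0.05 -4.31] M [-0.006 -0.01   0.005] MW -0.008
1 Fz -4.22 MW 0.011 ML 0.003
-1 Fz -4.29 MW 0.010 ML 0.016
1 Fz -4.02 MW 0.014 ML -0.024
-1 Fz -4.39 MW 0.002 ML -0.010
width 0.6417669756387818 t 16.6
```

Case 2 is silent too, so it goes back. I then look at case 3.

Run:
```python
from h import *
from cell import bot
assert putback(bot,2)
bot.set_gripper(1.0)
x,y,a=CS[2]
bot.move_linear([x,y,0.13],speed=0.25)
x,y,a=CS[3]
bot.move_pose([x,y,0.13],gq(a)); print(bot.read_clock())
T=pose(bot);cal=bot.calibration("wrist");im=bot.camera("wrist")[:,:,::-1].copy();np.save("w3T.npy",T);cv2.imwrite("pics/w3raw.png",im)
for (cx,cy,ca) in CS.values():
    c,s=np.cos(ca),np.sin(ca)
    q=[[cx+u*c-v*s,cy+u*s+v*c,.044] for u,v in ((.055,.028),(.055,-.028),(-.055,-.028),(-.055,.028))]
    cv2.polylines(im,[np.round(wproj(cal,T,q)).astype(int)],True,(0,0,255),1)
cv2.imwrite("pics/w3.png",im)
```

```text
pre [0.58106624 0.02991441 0.03043438]
contact True [0.58153655 0.02993889 0.00989663] [-0.8507248  -0.5399608   5.07408722]
19.7667
```

View pics/w3.png

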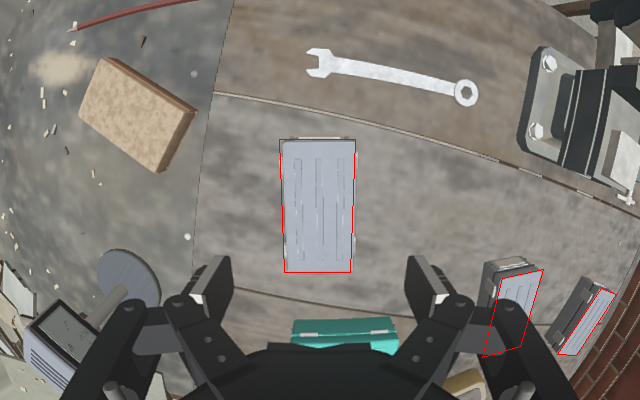

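Case 3 is centred at (318,205). The dark window of the reader shows at about (70,335) and the foot at (130,280). I grip and shake case 3.

Run:
```python
from h import *
from cell import bot
grab(bot,3,force=110); print(bot.read_clock())
top=bot.camera("top")[:,:,::-1];cv2.imwrite("pics/top3.png",top)
shake(bot,3)
```

```text
width 0.641242124189599 z [ 0.50619402 -0.20505018  0.00978023]
21.675
lift F [ 0.13  0.05 -5.14] M [-0.004 -0.01   0.015] MW -0.009
1 Fz -4.59 MW 0.064 ML -0.009
-1 Fz -4.50 MW -0.039 ML 0.002
1 Fz -4.80 MW 0.068 ML 0.025
-1 Fz -4.63 MW -0.062 ML 0.008
width 0.6379551868807022 t 25.2417
```

Case 3 rattles: ±0.065 N m, alternating with the shake direction. Next I check where cases 1 and 2 were put back and refine the reader's pose.

Run:
```python
from h import *
from cell import bot
cal=bot.calibration("top")
im=cv2.imread("pics/top3.png").astype(int)
for b in [(216,180,24,35),(268,181,26,38)]:
    x,y,w,h=b;x-=5;y-=3;w+=10;h+=6
    c=im[y:y+h,x:x+w]; m=((c[:,:,0]-c[:,:,2])>8).astype(np.uint8)
    m=cv2.morphologyEx(cv2.resize(m*255,None,fx=4,fy=4,interpolation=cv2.INTER_CUBIC),cv2.MORPH_OPEN,np.ones((9,9)))>127
    n,l,s,ce=cv2.connectedComponentsWithStats(m.astype(np.uint8));k=1+s[1:,4].argmax()
    p=np.argwhere(l==k)[:,::-1]/4-.375+[x,y]
    P=unproj(cal,p,0.044)[:,:2]
    print(cv2.minAreaRect(P.astype(np.float32)*1000))
t=cv2.imread("pics/top0.png")[150:205,390:445]; s=cv2.imread("pics/side0.png")[238:338,375:445]
w=cv2.imread("pics/w3raw.png")[235:400,0:170]
cv2.imwrite("pics/rt.png",cv2.resize(t,None,fx=10,fy=10,interpolation=cv2.INTER_CUBIC))
cv2.imwrite("pics/rs.png",cv2.resize(s,None,fx=6,fy=6,interpolation=cv2.INTER_CUBIC))
cv2.imwrite("pics/rw.png",cv2.resize(w,None,fx=3.5,fy=3.5,interpolation=cv2.INTER_CUBIC))
```

```text
((591.9615478515625, 197.55828857421875), (55.243953704833984, 109.32520294189453), 83.7930679321289)
((580.646728515625, 28.422149658203125), (109.15628051757812, 56.66183090209961), 17.276216506958008)
```

View pics/rt.png

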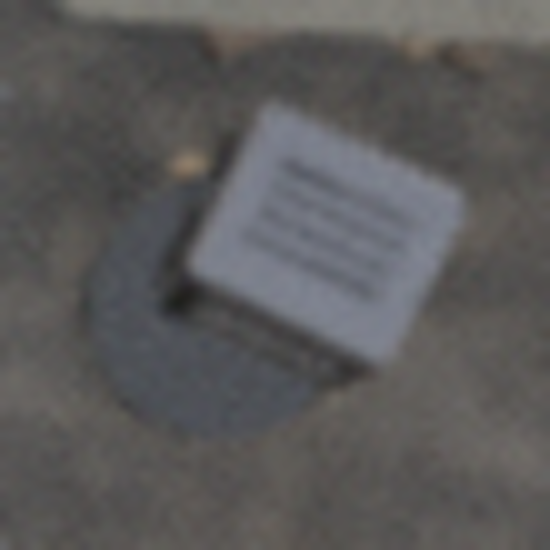

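View pics/rs.png

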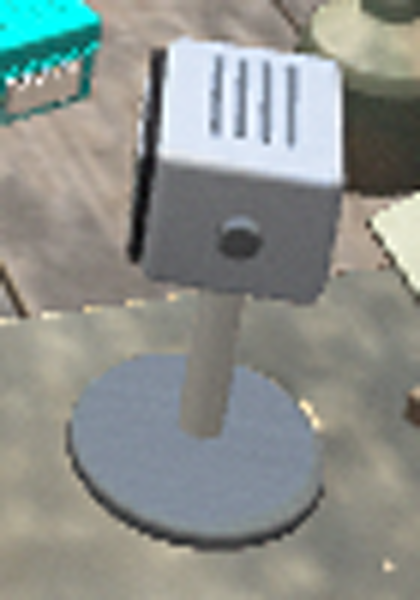

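View pics/rw.png

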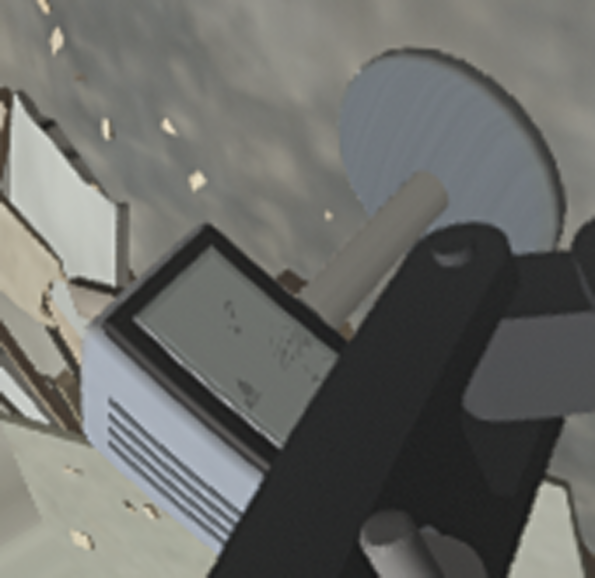

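Run:
```python
from h import *
from cell import bot
from scipy.optimize import least_squares
ct,cs,cw=bot.calibration("top"),bot.calibration("side"),bot.calibration("wrist")
f=lambda a,s,o:(np.array(a,float)+.5)/s-.5+np.array(o)
T=np.load("w3T.npy")
# local corners (x: depth, y: width): B=back(+x), F=front(-x); L=+y
def loc(sx,sy,z): return [sx*.03,sy*.035,z]
ZT,ZB=.160,.104
tl=[loc(1,1,ZT),loc(1,-1,ZT),loc(-1,-1,ZT),loc(-1,1,ZT)]; tp=f([(270,98),(467,192),(387,370),(184,269)],10,(390,150))
sl=[loc(-1,1,ZT),loc(1,1,ZT),loc(1,-1,ZT),loc(-1,-1,ZT),loc(-1,-1,ZB),loc(1,-1,ZB)]; sp=f([(170,38),(341,58),(344,188),(160,160),(146,277),(323,305)],6,(375,238))
def W(p,l):
    c,s=np.cos(p[2]),np.sin(p[2]);l=np.array(l);return np.c_[p[0]+c*l[:,0]-s*l[:,1],p[1]+s*l[:,0]+c*l[:,1],l[:,2]]
rt=lambda p:(proj(ct,W(p,tl))-tp).ravel()
rs=lambda p:(proj(cs,W(p,sl))-sp).ravel()
p0=[.651,-.403,-.56]
for n,fn in (("top",rt),("side",rs),("both",lambda p:np.r_[rt(p),rs(p)])):
    r=least_squares(fn,p0);p=r.x;w=p[:2]-.03*np.array([np.cos(p[2]),np.sin(p[2])])
    print(n,np.round(p[:2],4),np.degrees(p[2]).round(2),"rms px",np.sqrt(np.mean(r.fun**2)).round(2),"front",w.round(4))
    print("  wrist px pred front TL,TR,BL", (wproj(cw,T,W(p,[loc(-1,1,ZT),loc(-1,-1,ZT),loc(-1,-1,ZB)]))).round(0).tolist())
print("wrist seen: top-left bezel/bottom-left bezel", f([(100,325),(208,228)],3.5,(0,235)))
# foot ellipse centre in top (approx)
fm=f([(85,310),(215,440)],10,(390,150));print(unproj(ct,fm,.002+.006))
# front-edge directions in wrist image: bezel left (z-top?) 
print("case now",bot.read_position())
```

```text
top [ 0.6551 -0.4015] -25.85 rms px 0.49 front [ 0.6281 -0.3884]
  wrist px pred front TL,TR,BL [[84.0, 384.0], [19.0, 327.0], [57.0, 293.0]]
side [ 0.6568 -0.4005] -25.28 rms px 1.24 front [ 0.6296 -0.3877]
  wrist px pred front TL,TR,BL [[85.0, 386.0], [20.0, 329.0], [58.0, 294.0]]
both [ 0.6562 -0.401 ] -25.36 rms px 1.03 front [ 0.6291 -0.3882]
  wrist px pred front TL,TR,BL [[84.0, 385.0], [19.0, 328.0], [57.0, 294.0]]
wrist seen: top-left bezel/bottom-left bezel [[ 28.21428571 327.5       ]
 [ 59.07142857 299.78571429]]
[[ 0.65369901 -0.35825429  0.008     ]
 [ 0.61047494 -0.40122485  0.008     ]]
case now [ 0.50693135 -0.20479387  0.11957311]
```

The top and side fits agree: reader at (0.656, -0.401), yaw about -25.4°, and the foot centre matches. I move the case in front of the window.

Run:
```python
from h import *
from cell import bot
a=np.radians(-25.4);u=np.array([np.cos(a),np.sin(a)])
c=np.array([.656,-.401])-.157*u
bot.move_linear([c[0],c[1],.120],speed=0.1,rotation=gq(a))
bot.wait(0.5)
print(c,bot.read_position(),bot.read_clock(),bot.read_gripper_width(),med(bot))
M=qmat(bot.read_tool_rot());print(M.round(3))
T=pose(bot);np.save("w4T.npy",T)
for n in("wrist","top","side"): cv2.imwrite(f"pics/{n}4.png",bot.camera(n)[:,:,::-1])
s=cv2.imread("pics/side4.png")[190:340,290:450];cv2.imwrite("pics/s4c.png",cv2.resize(s,None,fx=4,fy=4,interpolation=cv2.INTER_CUBIC))
s=cv2.imread("pics/top4.png")[140:270,330:450];cv2.imwrite("pics/t4c.png",cv2.resize(s,None,fx=4.5,fy=4.5,interpolation=cv2.INTER_CUBIC))
```

```text
[ 0.51417636 -0.33365718] [ 0.51419987 -0.33357074  0.12000569] 27.1833 0.6387060776899812 (array([ 0.18274225,  0.19032009, -4.51110242]), array([ 0.02689445,  0.0535489 , -0.03027486]))
[[ 0.429  0.    -0.903]
 [ 0.903  0.     0.429]
 [ 0.    -1.     0.   ]]
```

View pics/wrist4.png

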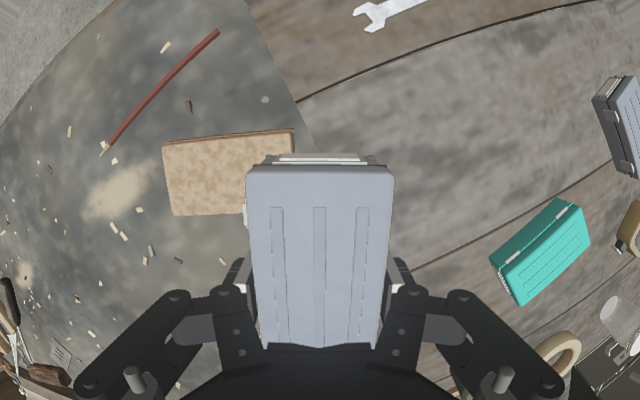

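View pics/s4c.png

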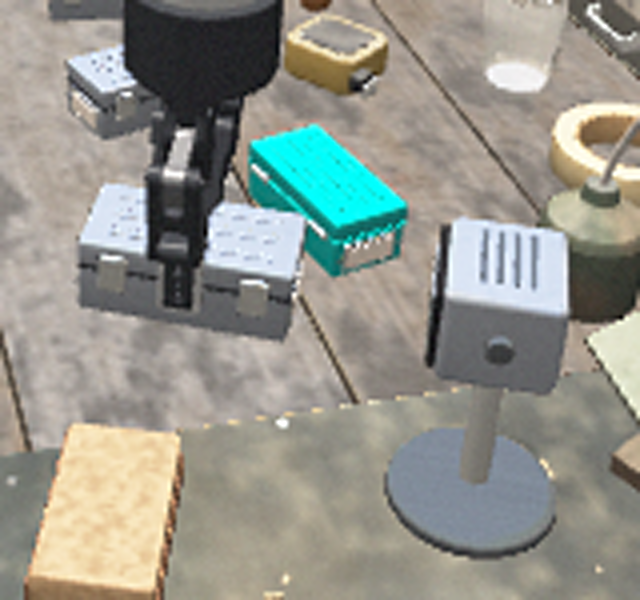

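View pics/t4c.png

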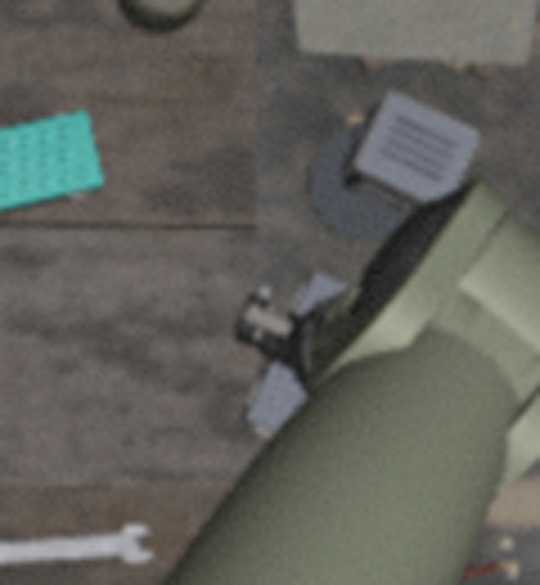

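The case faces the window with no contact. I overlay the ideal, level case and the window frame on the side view to check tilt and gap.

Run:
```python
from h import *
from cell import bot
cs=bot.calibration("side");cw=bot.calibration("wrist");T=np.load("w4T.npy")
a=np.radians(-25.4);c,s=np.cos(a),np.sin(a)
def W(o,l): l=np.array(l);return np.c_[o[0]+c*l[:,0]-s*l[:,1],o[1]+s*l[:,0]+c*l[:,1],l[:,2]]
cc=(.5142,-.3336);h=(.656,-.401)
sq=[(1,1),(1,-1),(-1,-1),(-1,1)]
im=cv2.imread("pics/side4.png");x0,y0,f=290,190,4
big=cv2.resize(im[y0:y0+150,x0:x0+160],None,fx=f,fy=f,interpolation=cv2.INTER_CUBIC)
def dr(P,col): q=(proj(cs,P)-[x0,y0]+.5)*f-.5; cv2.polylines(big,[np.round(q).astype(int)],True,col,1)
for z in(.110,.154): dr(W(cc,[(.055*i,.028*j,z) for i,j in sq]),(0,0,255))
for z in(.104,.160): dr(W(h,[(.03*i,.035*j,z) for i,j in sq]),(0,255,0))
dr(W(h,[(-.033,.035*j,z) for j,z in((1,.104),(1,.16),(-1,.16),(-1,.104))]),(255,255,0))
cv2.imwrite("pics/s4o.png",big)
w=cv2.imread("pics/wrist4.png")
for z in(.110,.154): cv2.polylines(w,[np.round(wproj(cw,T,W(cc,[(.055*i,.028*j,z) for i,j in sq]))).astype(int)],True,(0,0,255),1)
cv2.imwrite("pics/w4o.png",w[100:380,180:460])
```

```text
(no output)
```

View pics/s4o.png

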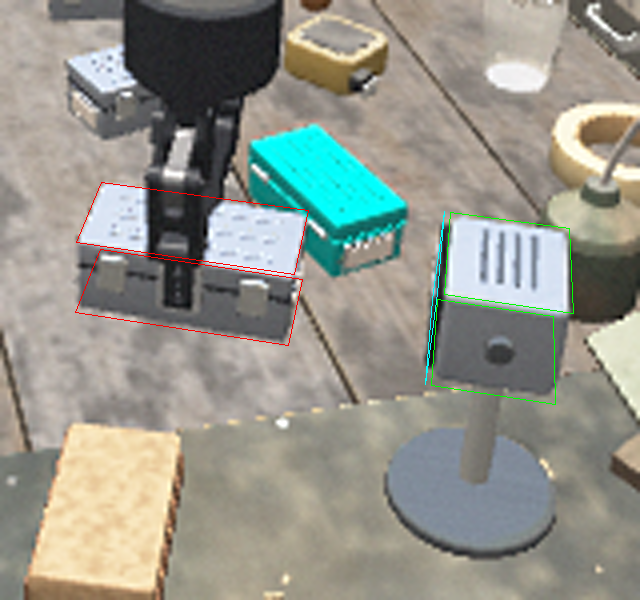

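View pics/w4o.png

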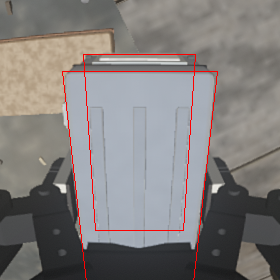

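Run:
```python
from h import *
from cell import bot
print(np.abs(bot.read_joint_vel()).max(),bot.read_position(),bot.read_clock(),bot.read_gripper_width())
print(bot.close_job())
```

```text
0.0027381586907669585 [ 0.51416491 -0.33367388  0.11999841] 27.4167 0.6390901890472294
the job is handed in; nothing more can be done
None
```

I found the rattling case and handed the job in at about 27.4 s, with the case still held level in front of the label reader. I numbered the cases from the robot's left, because the pictures don't show which is a, b or c.

- **Silent cases:** the left and middle cases showed no real moment shift when shaken lengthwise (within ±0.025 N m). Both were set down under a contact check before I opened the gripper. A later top picture shows them 2–2.5 mm from where they stood, which is about one pixel. The first case also lay on its original outline in a later wrist picture.
- **Rattling case:** the right-hand one, nearest the reader. Its moment swung between about +0.065 and -0.06 N m with the shake direction.
- **Final hold:** the case is level at window height (label centre at 0.132 m), with a gap of about 7 cm. The side and wrist overlays agree with this, and the gripper and arm were steady.
- **Disagreements:** my first rough estimate of the reader's heading (-31.5°) was wrong. The top fit gave -25.9° and the side fit -25.3°, and I used -25.4°. In the side overlay, both the case and the reader sit 1–3 pixels off their drawn outlines. The arm hid part of the case in the last top picture, so I could not check its heading from above.

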